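Hold a transformer in the spring clamp under the lamp

ROBOT

A 7-joint arm with a two-finger parallel gripper is mounted at the origin on a cart in front of the work surface, level with it; the furniture and walls round the work are solid. World frame = base frame: x ahead of the robot, y to its left, z up, the work surface at z = 0. Lengths are in m, angles in rad, forces in N, time in s.
With the tool pointing down it reaches from about 0.35 to 0.9 m from the base axis. Payload 7.2 kg.
Tool frame: the origin (TCP) lies midway between the tips of the shut fingers; the grasp point (between the pads) lies 19 mm behind it; z points along the fingers, y is the line along which they close (so a half turn about z gives the same grasp; the last joint's range is limited). The gripper opens to 88 mm and grips with 3 to 60 N. Pads are 20 mm wide; open, the fingers measure 115 mm over their backs; the gripper's body (75 mm by 178 mm) begins 61 mm behind the grasp point.
Start: joints at [-1.318, 0.411, -0.013, 1.596, 0.006, 1.134, -0.082], TCP at [0.197, 0.593, 0.223] pointing down, gripper open.
Joint ranges: [-2.95, 2.95], [-0.29, 1.99], [-1.47, 1.44], [0.14, 2.54], [-1.03, 4.17], [0.13, 1.85], [-2.86, 2.86]. Speed limits (rad/s): [2.39, 2.39, 3.01, 3.01, 3.14, 3.14, 3.14].

INTERFACE

Orientations are given as a unit quaternion [w, x, y, z].
In Python, from bench import robot gives the robot as it stands.
- The arm moves only by the tool play_rows, never from a script. Its argument "deltas" is a list of rows, each a list of 5 numbers: the shift along the world's x, y, z scaled (see below), then the turn about the world's z scaled (see below), then the closure, from -1 (fully open) to 1 (shut). In form: [[tx, ty, tz, yaw, claw], ...]. A call has 1 to 12 rows; each row shifts and turns the commanded pose from where the row before left it; what a row does not reach is not made up. The controller multiplies each number of a shift by 40 mm and each number of a turn by 0.1 rad. A row lasts 1/12 s, in which the tool goes at most 41.7 mm and 7.16 degrees, less where a joint would pass 70% of its speed; a pose out of reach is approached as far as the arm can. A call with a number of a shift or a turn outside -1 to 1 is refused whole. A call with a gripper value outside its range is refused whole. The fingers move at their own pace and stop on an object; the grip force is fixed at half the most. Time passes only in rows, so rows that do not move let the fingers close. It gives the time, the measured TCP pose, the force, the opening and the grip force at its end, in the units of the state.
- robot.get_obs(): the state, without advancing time (a new reading comes with each control period).
- robot.read_camera(name): name is "scene" or "top" or "wrist"; returns the picture (400x640x3 uint8, blue, green, red); there is no depth.
- robot.camera_info(name): a dict with "fov_y" (degrees; the focal length in pixels is half the picture's height over the tangent of half this angle, whatever the lens; pixels are square), "cx", "cy" (the principal point, pixels), "origin" and "orientation" of the camera in the world; the wrist camera has in their place "hand_eye" (4x4, takes a point from camera to tool coordinates, whose origin is the TCP and whose axes are the flange's). Camera axes: x right, y down, z forward; pixel columns grow to the right and rows downward; lengths in m; the calibration is good to about 2 mm. A picture is of the moment at which its call begins: read the wrist's pose just before it. camera_info takes no time and is no camera call.
- robot.close_job(): hands the job in; it is judged then, once.
Trained networks look in the newest picture that a camera, given by its name, has taken for a name from the list of things; names that differ only in an ending like _2 or _b are one class to them, and where a whole thing is asked for, a point or a joint stands for the part that bears it (a point fixed in the world has none). Each returns a list of dicts, best first, with "p" (0 to 1); they miss things now and then, are a little off and sometimes report something else, mostly with a low value. They report only what shows in the picture. A call takes as long as a camera call. They do not tell look-alikes from the thing itself.
- robot.outline_of(camera, label): "region" (400x640 bool, what is visible of it).
- robot.tip_of(camera, label): "location" ([x, y, z] in m, in world coordinates, good to about 4 mm: a listed point, or the origin of a listed thing).
The state is a dict: "time_s": time; "joint_positions": joint angles; "qvel": joint speeds; "tau": joint torques, N m; "tcp_pos": TCP position; "tcp_rot": TCP orientation; "wrist_force": force on the tool from outside, world axes, zero at the start; "moment": the same for the moment, N m; "finger_gap": finger opening in m; "gripper_force": force on a finger pad.
Only numpy, scipy, OpenCV 4.12 (cv2) and the standard library are available. Lean on these libraries where they do the work, as an engineer would, in place of code of your own. Each camera call takes 0.05 s, during which the arm holds its last target. There are 200 camera calls.

TASK

Take the small transformer from the front of the bench and stand it upright in the channel of the clamp under the lamp, between the sliding jaw and the stop, with its long side along the channel. Then slide the jaw along its track by its grip tab until its sprung nose holds the transformer lightly against the stop: the spring clearly pressed but not squashed to its end, never forced. Let go and leave the heat sink beside it where it is.

Things in the scene. Friction and masses are not known exactly. Their poses are not given: they have to be found in the camera images.
- transformer: small open-frame transformer, under 0.25 kg: grey laminated core 20 mm (x) x 48 mm (y), 40 mm high, with a coil standing out 9 mm from its two broad faces (over y = -14..14, z = 7..33 mm). Origin at the centre of its underside, z up. Grip it over its narrow end faces, y = -24 and +24 mm; it may stand either way round in the clamp.
- clamp_base: fixed steel clamp base, x = -47..78, y = -136..106 mm, 12 mm thick, carrying a lamp. Origin on the bench under the channel's centre line; y runs along the channel towards the stop, x away from the robot, z up. Channel floor at z = 12 mm; lips along it rise 14 mm above the floor, inner faces at x = -22 and +22 mm.
- clamp_jaw: stiff slide (about 8 N) that moves to +y and stays put; origin's range y = -104..6 mm. Origin: centre of the black grip tab (12 mm in y, 22 mm in x, 26 mm below to 15 mm above), 60 mm over the bench. Steel block under the tab: y = -22..22 mm, top at -26 mm. Brass sprung nose: 20 mm wide, end at y = 40, z = -28 mm, gives up to 10 mm at 0.7 N per mm; well pressed is 4 to 8 mm.
- heat_sink: black finned heat sink, 35 x 40 x 26 mm, stands on the bench; not to be moved. Origin at the centre of its underside.
- lamp_edge (a point): point on the lower front edge of the grey lamp housing, 12 mm behind the channel's centre line, 102 mm above the bench. The housing runs along the whole clamp, from here 56 mm to the rear and 50 mm up, so a gripper pointing straight down over the channel hits it; one leaning back towards the robot by about 35 degrees fits.
- stop_zone (a point): point on the channel floor's centre line at clamp_base y = 65 mm. Within 10 mm of it, either way along the channel, stands the jaw-side face of the bolted steel stop block (24 mm long, 42 mm wide, 34 mm high, bolt head 6 mm more); its exact place was set by hand and is not reported.
Not all that is in view belongs to the job. Of the things shaped like the transformer, the grey one is meant.

How it is judged:
By the outcome, as a careful person would: the job done as asked, in the order asked, and still so for the second after the job is handed in, with the robot touching nothing.
It also fails if it takes over 70 s, if anything falls off the work surface, if the arm or the gripper's body presses on something with over 40 N, if the wrist force passes 120 N, or if a joint passes its speed limit or range.

## Working session

There is one attempt and no reset: what is moved stays moved. The work goes in short steps, Python scripts to look and compute and a tool call to move; the robot and the scene stay as the last step left them, time stands still between calls to the robot, and variables do not carry over. Pictures are saved under pics/ and viewed, at most 10 in all, crops included, and the job is handed in when it is done.

Besides the shell and the picture viewer there is one more tool, called after "Call:" as a command line: name --pt "numbers of a row" for each row, then --argument value for the rest. play_rows: Moves the arm, as the interface text tells. Its arguments: {"type":"object","properties":{"deltas":{"type":"array"}},"required":["deltas"]}

```bash
mkdir -p pics; ls; python3 - <<'E'
from bench import robot
import cv2,numpy as np
o=robot.get_obs()
for k,v in o.items(): print(k,np.round(v,4))
ims=[]
for c in ("scene","top"):
    im=robot.read_camera(c); cv2.imwrite(f"pics/{c}0.png",im)
    i=robot.camera_info(c);print(c,{k:np.round(v,4) for k,v in i.items()})
    for l in ("transformer","clamp_base","clamp_jaw","heat_sink","lamp_edge","stop_zone"):
        print(l,[(np.round(d["location"],4),round(d["p"],2)) for d in robot.tip_of(c,l)])
print(robot.camera_info("wrist"))
E
```

```text
pics
time_s 0.0
joint_positions [-1.3182  0.4119 -0.0127  1.597   0.0056  1.1343 -0.0822]
qvel [ 0.0001  0.001  -0.0006  0.0001  0.      0.0019  0.001 ]
tau [-2.00000e-04 -5.87951e+01  6.42200e-01 -2.91071e+01 -5.38000e-02
  1.84000e-02  1.00000e-04]
tcp_pos [0.1969 0.5927 0.2218]
tcp_rot [-1.000e-04  1.597e-01  9.872e-01 -8.000e-04]
wrist_force [-0.143  -0.74    0.7171]
moment [-0.0005 -0.016  -0.0116]
gripper_force 0.0
finger_gap 0.0881
scene {'fov_y': np.float64(44.0388), 'cx': np.float64(319.7784), 'cy': np.float64(202.9687), 'origin': array([-0.0195, -0.4799,  0.6433]), 'orientation': array([-0.3891,  0.8023, -0.4104,  0.191 ])}
transformer [(array([ 0.3946,  0.0493, -0.0015]), 0.89), (array([4.884e-01, 8.000e-04, 3.000e-04]), 0.85), (array([0.5162, 0.0993, 0.0011]), 0.79)]
clamp_base [(array([ 0.6359, -0.109 , -0.0022]), 0.78)]
clamp_jaw [(array([ 0.6245, -0.1982,  0.0597]), 0.89)]
heat_sink [(array([ 0.4719, -0.1333,  0.0013]), 0.57)]
lamp_edge [(array([ 0.6468, -0.1111,  0.0983]), 0.83)]
stop_zone [(array([ 0.6442, -0.0446,  0.0106]), 0.91)]
top {'fov_y': np.float64(44.2099),
[... 325 characters left out ...]
se [(array([ 0.6335, -0.1015,  0.0033]), 0.63)]
clamp_jaw [(array([ 0.6239, -0.1907,  0.0626]), 0.56)]
heat_sink [(array([ 0.4643, -0.1307, -0.0026]), 0.77)]
lamp_edge [(array([ 0.6425, -0.1044,  0.0999]), 0.79)]
stop_zone [(array([ 0.6447, -0.043 ,  0.0116]), 0.98)]
{'fov_y': 60.688394870225586, 'cx': 318.966526161739, 'cy': 197.2022856347579, 'hand_eye': array([[ 9.80968378e-05, -9.58711651e-01, -2.84379960e-01,
         7.89507317e-02],
       [ 9.99999752e-01, -1.04289584e-04,  6.96534499e-04,
        -4.32404791e-04],
       [-6.97433607e-04, -2.84379958e-01,  9.58711403e-01,
        -1.63731996e-01],
       [ 0.00000000e+00,  0.00000000e+00,  0.00000000e+00,
         1.00000000e+00]])}
```

View pics/scene0.png

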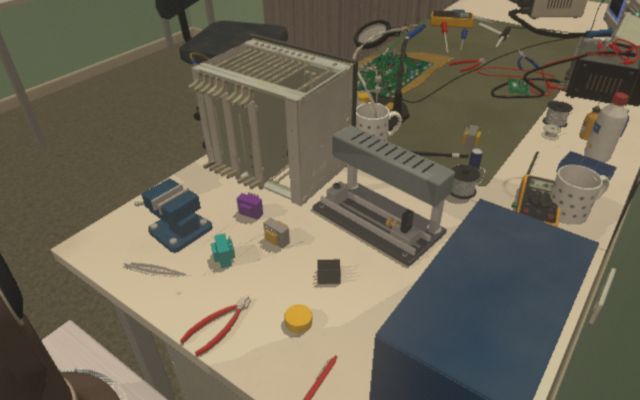

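View pics/top0.png

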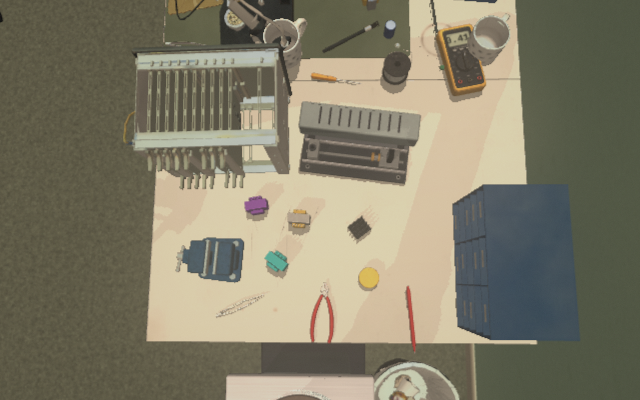

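```bash
cat > h.py <<'E'
from bench import robot
import cv2,numpy as np
from scipy.spatial.transform import Rotation as R
from scipy.optimize import minimize
def rot(q): return R.from_quat([q[1],q[2],q[3],q[0]])
def cam(name,obs=None):
    i=robot.camera_info(name); f=200/np.tan(np.radians(i["fov_y"])/2)
    if name=="wrist":
        H=np.array(i["hand_eye"]); T=np.eye(4); T[:3,:3]=rot(obs["tcp_rot"]).as_matrix(); T[:3,3]=obs["tcp_pos"]; T=T@H
        Rm,o=T[:3,:3],T[:3,3]
    else: Rm,o=rot(i["orientation"]).as_matrix(),np.array(i["origin"])
    return dict(f=f,cx=i["cx"],cy=i["cy"],R=Rm,o=o)
def proj(c,P):
    p=(np.atleast_2d(P)-c["o"])@c["R"]
    return np.c_[c["cx"]+c["f"]*p[:,0]/p[:,2], c["cy"]+c["f"]*p[:,1]/p[:,2]]
def box(x,y,z): return np.array([[a,b,d] for a in x for b in y for d in z],float)/1000
CORE=box((-10,10),(-24,24),(0,40)); COIL=box((-19,19),(-14,14),(7,33))
def pose(P,x,y,z,yaw): return P@R.from_euler('z',yaw).as_matrix().T+[x,y,z]
def mask(c,parts,S=4):
    m=np.zeros((400*S,640*S),np.uint8)
    for P in parts:
        h=cv2.convexHull(np.float32(proj(c,P))); cv2.fillConvexPoly(m,np.int32(np.round((h+.5)*S)),1)
    return cv2.resize(m.astype(np.float32),(640,400),interpolation=cv2.INTER_AREA)
def fit(obs,x0,parts=(CORE,COIL),fixz=None):
    """obs: list of (cam, region)"""
    def cost(v):
        e=0
        for c,r in obs:
            m=mask(c,[pose(P,v[0],v[1],v[2] if fixz is None else fixz,v[3]) for P in parts])
            e+=1-np.minimum(m,r).sum()/np.maximum(m,r).sum()
        return e
    best=None
    for dy in np.radians([-60,-30,0,30,60,90]):
        s=np.array(x0,float); s[3]+=dy
        q=minimize(cost,s,method="Nelder-Mead",options=dict(initial_simplex=np.vstack([s]+[s+d for d in np.diag([.004,.004,.004,.2])]),maxfev=140))
        if best is None or q.fun<best.fun: best=q
    return best.x,best.fun
E
python3 - <<'E'
from h import *
obs=[];cr=[]
for n in("scene","top"):
    im=robot.read_camera(n);c=cam(n)
    uv=proj(c,[.488,0,.02])[0]
    rs=robot.outline_of(n,"transformer")
    for d in rs:
        r=d["region"];ys,xs=np.nonzero(r);print(n,round(d["p"],2),xs.mean(),ys.mean(),r.sum(),im[r].mean(0).round())
    d=min(rs,key=lambda d:np.hypot(*(np.argwhere(d["region"]).mean(0)[::-1]-uv)))
    obs.append((c,d["region"].astype(np.float32)))
    u,v=uv.astype(int);cr.append(cv2.resize(im[v-40:v+40,u-50:u+50],None,fx=4,fy=4,interpolation=cv2.INTER_CUBIC))
cv2.imwrite("pics/crop1.png",np.hstack(cr))
x,f=fit(obs,[.488,0,0,0]);print(x.round(4),np.degrees(x[3]),f)
x,f=fit(obs,[.488,0,0,0],fixz=0);print(x.round(4),np.degrees(x[3]),f)
E
```

```text
scene 0.75 222.55108877721943 250.02177554438862 597 [104. 120.  68.]
scene 0.62 249.47302158273382 205.04496402877697 556 [ 98.  68. 102.]
scene 0.6 276.010101010101 232.09259259259258 594 [ 85. 110. 125.]
top 0.9 275.97507788161994 260.5233644859813 321 [140. 160.  96.]
top 0.77 255.7528735632184 205.03735632183907 348 [129.  92. 135.]
top 0.6 298.659509202454 218.59509202453987 326 [119. 150. 172.]
[ 0.4885  0.0028 -0.0014 -0.0409] -2.345353487648817 0.20691841840744019
[ 0.488   0.0025  0.0155 -0.0334] -1.9147889306604562 0.21085965633392334
```

View pics/crop1.png

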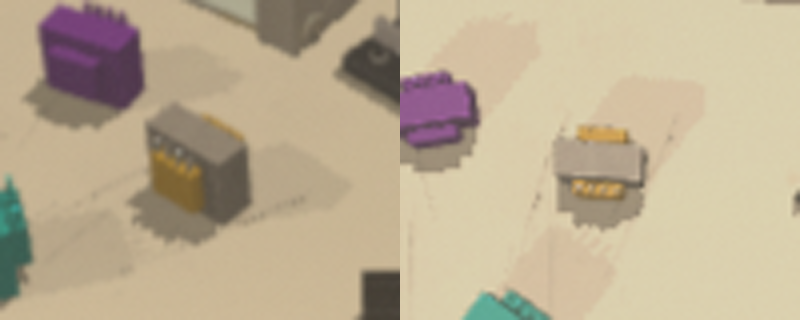

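Call:
play_rows --pt "0 0 1 1 -1" --pt "0 0 1 1 -1" --pt "0 0 1 1 -1"

```text
time_s: 1.15
tcp_pos: [0.1969, 0.5926, 0.3438]
tcp_rot: [-0.0, 0.008, 1.0, -0.001]
wrist_force: [0.2, 1.7, 0.3]
finger_gap: 0.0879
gripper_force: 0.0
```

Call:
play_rows --pt "0.37 -0.9 0 0 -1" --pt "0.37 -0.9 0 0 -1" --pt "0.37 -0.9 0 0 -1" --pt "0.37 -0.9 0 0 -1" --pt "0.37 -0.9 0 0 -1" --pt "0.37 -0.9 0 0 -1" --pt "0.37 -0.9 0 0 -1" --pt "0.37 -0.9 0 0 -1" --pt "0.37 -0.9 0 0 -1" --pt "0.37 -0.9 0 0 -1" --pt "0.37 -0.9 0 0 -1" --pt "0.37 -0.9 0 0 -1"

```text
time_s: 2.15
tcp_pos: [0.375, 0.1592, 0.343]
tcp_rot: [0.0, 0.01, 1.0, 0.0]
wrist_force: [1.1, -0.3, -0.7]
finger_gap: 0.0882
gripper_force: 0.0
```

Call:
play_rows --pt "0.35 -0.9 0 0 -1" --pt "0.35 -0.9 0 0 -1" --pt "0.35 -0.9 0 0 -1" --pt "0.35 -0.9 0 0 -1" --pt "0.3 -0.9 0 0 -1" --pt "0 0 0 0 -1"

```text
time_s: 2.65
tcp_pos: [0.4438, -0.0261, 0.3433]
tcp_rot: [0.001, 0.015, 1.0, -0.001]
wrist_force: [0.2, -0.1, -1.1]
finger_gap: 0.0881
gripper_force: 0.0
```

```bash
python3 - <<'E'
from h import *
o=robot.get_obs();print(o["tcp_pos"].round(4) if hasattr(o["tcp_pos"],"round") else o["tcp_pos"],np.round(o["joint_positions"],3))
im=robot.read_camera("wrist");cv2.imwrite("pics/w1.png",im)
for l in("transformer","clamp_base","clamp_jaw","heat_sink","stop_zone","lamp_edge"):
    print(l,[(np.round(d["location"],4),round(d["p"],2)) for d in robot.tip_of("wrist",l)])
E
```

```text
[ 0.4438 -0.0261  0.3433] [-0.603 -0.026  0.548  1.85   0.016  1.312  1.482]
transformer [(array([ 0.3938,  0.0536, -0.0028]), 0.82), (array([0.4849, 0.0016, 0.0044]), 0.75), (array([5.185e-01, 9.500e-02, 4.000e-04]), 0.65)]
clamp_base [(array([ 0.6356, -0.1046,  0.0036]), 0.97)]
clamp_jaw []
heat_sink [(array([ 0.4681, -0.1381, -0.0016]), 0.74)]
stop_zone [(array([ 0.6385, -0.0377,  0.0093]), 0.88)]
lamp_edge [(array([ 0.6466, -0.107 ,  0.1028]), 0.56)]
```

Call:
play_rows --pt "0 0 1 0 -1" --pt "0 0 1 0 -1" --pt "0 0 1 0 -1" --pt "0 0 1 0 -1" --pt "0 0 1 0 -1" --pt "0 0 1 0 -1" --pt "0 0 1 0 -1" --pt "0 0 1 0 -1" --pt "0 0 1 0 -1" --pt "0 0 1 0 -1" --pt "0 0 1 0 -1" --pt "0 0 1 0 -1"

```text
time_s: 4.0
tcp_pos: [0.4462, -0.0184, 0.6382]
tcp_rot: [0.06, 0.009, 0.998, 0.004]
wrist_force: [-0.0, -0.3, 1.4]
finger_gap: 0.0876
gripper_force: 0.0
```

```bash
python3 - <<'E'
from h import *
o=robot.get_obs();print(np.round(o["joint_positions"],3), np.round(o["tcp_rot"],3), rot(o["tcp_rot"]).as_matrix().round(3))
E
```

```text
[ 0.223 -0.014 -0.282  1.182 -0.003  1.852  1.492] [0.06  0.009 0.998 0.004] [[-0.993  0.018  0.12 ]
 [ 0.019  1.     0.007]
 [-0.12   0.009 -0.993]]
```

Call:
play_rows --pt "0 0 1 0 -1" --pt "0 0 1 0 -1" --pt "0 0 1 0 -1" --pt "0 0 1 0 -1" --pt "0 0 1 0 -1" --pt "0 0 1 0 -1"

```text
time_s: 4.5
tcp_pos: [0.4508, -0.0178, 0.7298]
tcp_rot: [0.156, 0.01, 0.988, 0.007]
wrist_force: [0.7, 0.2, 0.5]
finger_gap: 0.088
gripper_force: 0.0
```

Call:
play_rows --pt "0 0 -1 0 -1" --pt "0 0 -1 0 -1" --pt "0 0 -1 0 -1"

```text
time_s: 4.75
tcp_pos: [0.4511, -0.0181, 0.608]
tcp_rot: [0.156, 0.01, 0.988, 0.007]
wrist_force: [0.2, 0.5, 0.9]
finger_gap: 0.0875
gripper_force: 0.0
```

Call:
play_rows --pt "0 0 1 0 -1" --pt "0 0 1 0 -1" --pt "0 0 1 0 -1" --pt "0 0 1 0 -1" --pt "0 0 1 0 -1" --pt "0 0 1 0 -1" --pt "0 0 1 0 -1" --pt "0 0 1 0 -1" --pt "0 0 1 0 -1" --pt "0 0 1 0 -1"

```text
time_s: 5.58
tcp_pos: [0.4593, -0.0157, 0.8419]
tcp_rot: [0.267, 0.01, 0.964, 0.009]
wrist_force: [0.5, -0.2, 0.1]
finger_gap: 0.0877
gripper_force: 0.0
```

Call:
play_rows --pt "0 0 1 0 -1" --pt "0 0 1 0 -1" --pt "0 0 1 0 -1" --pt "0 0 -1 0 -1" --pt "0 0 -1 0 -1" --pt "0 0 -1 0 -1" --pt "0 0 -1 0 -1" --pt "0 0 -1 0 -1" --pt "0 0 -1 0 -1" --pt "0 0 -1 0 -1" --pt "0 0 -1 0 -1"

```text
time_s: 6.5
tcp_pos: [0.4581, -0.0153, 0.71]
tcp_rot: [0.309, 0.012, 0.951, 0.007]
wrist_force: [-0.7, -0.3, 0.6]
finger_gap: 0.088
gripper_force: 0.0
```

Call:
play_rows --pt "-0.3 0 -1 0 -1" --pt "-0.3 0 -1 0 -1" --pt "-0.3 0 -1 0 -1" --pt "-0.3 0 -1 0 -1" --pt "-0.3 0 -1 0 -1" --pt "-0.3 0 -1 0 -1" --pt "0 0 -1 0 -1" --pt "0 0 0 0 -1"

```text
time_s: 7.17
tcp_pos: [0.4833, -0.0235, 0.5163]
tcp_rot: [0.272, 0.018, 0.962, 0.011]
wrist_force: [-0.0, -0.1, -1.3]
finger_gap: 0.0878
gripper_force: 0.0
```

```bash
cat >> h.py <<'E'
def state():
    o=robot.get_obs();M=rot(o["tcp_rot"]).as_matrix();p=np.array(o["tcp_pos"])
    print("t",round(o["time_s"],2),"tcp",p.round(4),"grasp",(p-.019*M[:,2]).round(4),"tilt",np.degrees(np.arccos(-M[2,2])).round(2),
      "z",M[:,2].round(3),"yaw of y",np.degrees(np.arctan2(-M[0,1],M[1,1])).round(2),"y.z",M[2,1].round(3),"gap",round(o["finger_gap"],4),"F",np.round(o["wrist_force"],1),"q",np.round(o["joint_positions"],2))
    return o
E
python3 - <<'E'
from h import *
o=state();c=cam("wrist",o)
im=robot.read_camera("wrist");cv2.imwrite("pics/w2.png",im)
for l in("transformer","clamp_base","clamp_jaw","heat_sink","stop_zone","lamp_edge"):
    print(l,[(np.round(d["location"],4),round(d["p"],2)) for d in robot.tip_of("wrist",l)])
rs=robot.outline_of("wrist","transformer")
uv=proj(c,[.488,0,.02])[0]
for d in rs: print(d["p"],np.argwhere(d["region"]).mean(0)[::-1],im[d["region"]].mean(0).round())
if rs:
    d=min(rs,key=lambda d:np.hypot(*(np.argwhere(d["region"]).mean(0)[::-1]-uv)))
    x,f=fit([(c,d["region"].astype(np.float32))],[.488,0,0,0],fixz=0);print(x.round(4),np.degrees(x[3]),f)
E
```

```text
t 7.17 tcp [ 0.4833 -0.0235  0.5163] grasp [ 0.4734 -0.0237  0.5325] tilt 31.55 z [ 0.523  0.01  -0.852] yaw of y -1.68 y.z 0.03 gap 0.0878 F [-0.  -0.1 -1.3] q [ 0.28 -0.29 -0.24  1.8  -0.11  1.08  1.59]
transformer []
clamp_base [(array([ 0.6366, -0.1043,  0.001 ]), 0.95)]
clamp_jaw [(array([ 0.6219, -0.1982,  0.0604]), 0.75), (array([ 0.6457, -0.1052,  0.1024]), 0.21)]
heat_sink []
stop_zone [(array([ 0.6378, -0.0394,  0.0104]), 0.67)]
lamp_edge [(array([ 0.6494, -0.1058,  0.1021]), 0.81)]
0.16 [215.96732026  67.30718954] [70. 81. 90.]
[ 0.488   0.      0.     -1.0472] -59.99999999999999 1.0
```

View pics/w2.png

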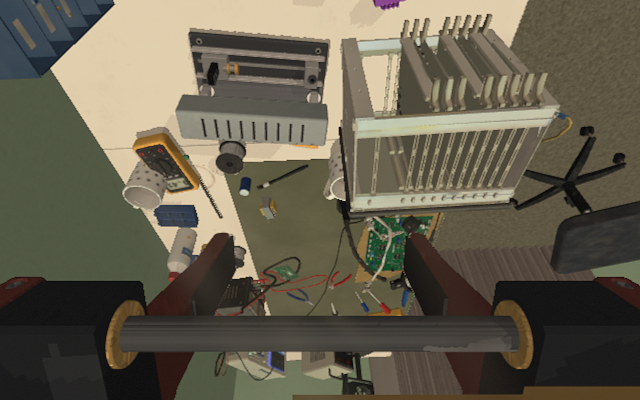

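```bash
cat >> h.py <<'E'
def ray(c,u,v):
    d=c["R"]@np.array([(u-c["cx"])/c["f"],(v-c["cy"])/c["f"],1]);return c["o"],d/np.linalg.norm(d)
def tri(obs):
    A=np.zeros((3,3));b=np.zeros(3)
    for c,u,v in obs:
        o,d=ray(c,u,v);P=np.eye(3)-np.outer(d,d);A+=P;b+=P@o
    x=np.linalg.solve(A,b);return x,[np.abs(proj(c,x)[0]-[u,v]).max().round(1) for c,u,v in obs]
E
python3 - <<'E'
from h import *
s,t=cam("scene"),cam("top")
for a,b in(((292,100),(278,143)),((352,62),(283,50)),((352,62),(290,58))): print(tri([(s,*a),(t,*b)]))
# bottom front right of rack on bench, from scene
for uv in((300,192),(272,190)):
    o,d=ray(s,*uv);print(o-d*o[2]/d[2])
state()
E
```

```text
(array([0.59504845, 0.02858721, 0.24169554]), [np.float64(3.7), np.float64(2.7)])
(array([0.76997185, 0.01957706, 0.25325677]), [np.float64(2.3), np.float64(1.9)])
(array([0.74897093, 0.00574048, 0.26387998]), [np.float64(2.6), np.float64(2.1)])
[0.63134322 0.05893196 0.        ]
[0.60206812 0.11276204 0.        ]
t 7.57 tcp [ 0.4877 -0.0195  0.5314] grasp [ 0.4774 -0.0197  0.5473] tilt 32.81 z [ 0.542  0.015 -0.84 ] yaw of y -1.13 y.z 0.031 gap 0.0878 F [-0.2  0.5 -0.4] q [ 0.27 -0.29 -0.23  1.77 -0.11  1.08  1.59]
```

Call:
play_rows --pt "0 0 -1 0 -1" --pt "0 0 -1 0 -1" --pt "0 0.1 -1 0 -1" --pt "0 0.1 -1 0 -1" --pt "0 0.1 -1 0 -1" --pt "0 0.1 -1 0 -1"

```text
time_s: 8.07
tcp_pos: [0.4888, -0.0039, 0.2887]
tcp_rot: [0.281, 0.014, 0.959, 0.012]
wrist_force: [1.2, -0.4, -0.2]
finger_gap: 0.0878
gripper_force: 0.0
```

```bash
python3 - <<'E'
from h import *
state()
E
```

```text
t 8.07 tcp [ 0.4888 -0.0039  0.2887] grasp [ 0.4785 -0.0042  0.3047] tilt 32.72 z [ 0.54   0.015 -0.841] yaw of y -1.2 y.z 0.031 gap 0.0878 F [ 1.2 -0.4 -0.2] q [ 0.27 -0.18 -0.34  2.25 -0.07  0.49  1.51]
```

Call:
play_rows --pt "0 0.1 -1 0 -1" --pt "0 0.05 -1 0 -1" --pt "0 0 -1 0 -1" --pt "0 0 -0.5 0 -1" --pt "0 0 0 0 -1"

```text
time_s: 8.48
tcp_pos: [0.4888, -0.0039, 0.1736]
tcp_rot: [0.279, 0.017, 0.96, 0.005]
wrist_force: [-0.6, 0.7, -0.1]
finger_gap: 0.0878
gripper_force: 0.0
```

```bash
python3 - <<'E'
from h import *
o=state();c=cam("wrist",o)
im=robot.read_camera("wrist")
print([(np.round(d["location"],4),round(d["p"],2)) for d in robot.tip_of("wrist","transformer")])
rs=robot.outline_of("wrist","transformer")
uv=proj(c,[.488,0,.02])[0];print(uv)
for d in rs: print(d["p"],np.argwhere(d["region"]).mean(0)[::-1],im[d["region"]].mean(0).round())
if rs:
    d=min(rs,key=lambda d:np.hypot(*(np.argwhere(d["region"]).mean(0)[::-1]-uv)))
    x,f=fit([(c,d["region"].astype(np.float32))],[.488,0,0,0],fixz=0);print(x.round(4),np.degrees(x[3]),f)
    for P in(CORE,COIL):
        cv2.polylines(im,[np.int32(cv2.convexHull(np.float32(proj(c,pose(P,x[0],x[1],0,x[3])))))],True,(0,0,255))
cv2.imwrite("pics/w3.png",im)
E
```

```text
t 8.48 tcp [ 0.4888 -0.0039  0.1736] grasp [ 0.4786 -0.0039  0.1897] tilt 32.38 z [ 0.536 -0.    -0.845] yaw of y -1.74 y.z 0.019 gap 0.0878 F [-0.6  0.7 -0.1] q [ 0.33  0.02 -0.47  2.41  0.49  0.18  0.93]
[(array([ 5.208e-01,  9.600e-02, -1.000e-04]), 0.66), (array([ 0.6475, -0.1069,  0.1008]), 0.6)]
[319.97426813  89.34622923]
0.72 [434.34230526 117.47086764] [84. 40. 81.]
0.56 [323.53222836  90.06015961] [ 82. 108. 124.]
[ 0.4887  0.0023  0.0149 -0.0781] -4.474192182159431 0.0506020188331604
```

View pics/w3.png

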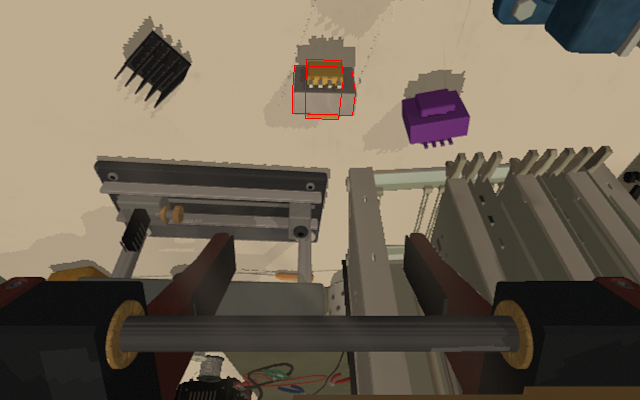

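Call:
play_rows --pt "0 0 -0.3 0 -1" --pt "0 0 -0.3 0 -1" --pt "0 0 -0.3 0 -1" --pt "0 0 -0.3 0 -1" --pt "0 0 -0.3 0 -1" --pt "0 0 -0.3 0 -1" --pt "0 0 0 0 -1"

```text
time_s: 9.22
tcp_pos: [0.4905, -0.0075, 0.1284]
tcp_rot: [0.281, 0.019, 0.959, 0.0]
wrist_force: [0.2, -0.2, -0.6]
finger_gap: 0.0879
gripper_force: 0.0
```

```bash
python3 - <<'E'
from h import *
state()
E
```

```text
t 9.22 tcp [ 0.4905 -0.0075  0.1284] grasp [ 0.4803 -0.0073  0.1444] tilt 32.67 z [ 0.54  -0.01  -0.842] yaw of y -2.08 y.z 0.012 gap 0.0879 F [ 0.2 -0.2 -0.6] q [ 0.25  0.13 -0.42  2.46  1.58  0.14 -0.16]
```

Call:
play_rows --pt "0.05 0.05 -0.3 -0.2 -1" --pt "0.05 0.05 -0.3 -0.2 -1" --pt "0.05 0.05 -0.3 0 -1" --pt "0.05 0.05 -0.3 0 -1" --pt "0 0.05 -0.3 0 -1" --pt "0 0 0 0 -1" --pt "0 0 0 0 -1"

```text
time_s: 9.8
tcp_pos: [0.4967, 0.0013, 0.0698]
tcp_rot: [0.279, 0.037, 0.96, -0.005]
wrist_force: [1.3, -0.1, -0.0]
finger_gap: 0.0878
gripper_force: 0.0
```

```bash
python3 - <<'E'
from h import *
state()
E
```

```text
t 9.8 tcp [0.4967 0.0013 0.0698] grasp [0.4866 0.0019 0.0858] tilt 32.38 z [ 0.535 -0.031 -0.845] yaw of y -4.25 y.z 0.01 gap 0.0878 F [ 1.3 -0.1 -0. ] q [ 0.34  0.33 -0.6   2.48  2.08  0.36 -0.71]
```

Call:
play_rows --pt "0 0 -0.28 0 -1" --pt "0 0 -0.28 0 -1" --pt "0 0 -0.28 0 -1" --pt "0 0 -0.28 0 -1" --pt "0 0 -0.28 0 -1" --pt "0 0 0 0 -1" --pt "0 0 0 0 -1"

```text
time_s: 10.38
tcp_pos: [0.4966, 0.0012, 0.0138]
tcp_rot: [0.279, 0.037, 0.96, -0.006]
wrist_force: [0.0, -0.5, -0.2]
finger_gap: 0.0877
gripper_force: 0.0
```

```bash
python3 - <<'E'
from h import *
state()
E
```

```text
t 10.38 tcp [0.4966 0.0012 0.0138] grasp [0.4864 0.0018 0.0298] tilt 32.37 z [ 0.535 -0.031 -0.845] yaw of y -4.23 y.z 0.01 gap 0.0877 F [ 0.  -0.5 -0.2] q [ 0.38  0.54 -0.67  2.5   2.28  0.57 -0.87]
```

Perfect pose; close and lift.

Call:
play_rows --pt "0 0 0 0 1" --pt "0 0 0 0 1" --pt "0 0 0 0 1" --pt "0 0 0 0 1" --pt "0 0 0 0 1" --pt "0 0 0 0 1" --pt "0 0 0 0 1"

```text
time_s: 10.97
tcp_pos: [0.4966, 0.002, 0.0136]
tcp_rot: [0.279, 0.037, 0.959, -0.005]
wrist_force: [-2.1, -0.9, 4.7]
finger_gap: 0.0481
gripper_force: 30.0
```

Call:
play_rows --pt "0 0 0.15 0 1" --pt "0 0 0.3 0 1" --pt "0 0 0.3 0 1" --pt "0 0 0.3 0 1" --pt "0 0 0.3 0 1" --pt "0 0 0 0 1"

```text
time_s: 11.47
tcp_pos: [0.4973, 0.0021, 0.0697]
tcp_rot: [0.281, 0.036, 0.959, -0.005]
wrist_force: [0.7, -0.9, -1.0]
finger_gap: 0.0478
gripper_force: 29.9
```

```bash
python3 - <<'E'
from h import *
o=state();c=cam("wrist",o)
im=robot.read_camera("wrist");cv2.imwrite("pics/w4.png",im)
T={}
for n in("scene","top","wrist"):
    if n!="wrist": robot.read_camera(n)
    for l in("clamp_base","clamp_jaw","stop_zone","lamp_edge"):
        for d in robot.tip_of(n,l)[:1]: T.setdefault(l,[]).append(d["location"]);print(n,l,np.round(d["location"],4),round(d["p"],2))
for l in T: print(l,np.mean(T[l],0).round(4))
E
```

```text
t 11.47 tcp [0.4973 0.0021 0.0697] grasp [0.4871 0.0027 0.0857] tilt 32.61 z [ 0.538 -0.029 -0.842] yaw of y -4.16 y.z 0.012 gap 0.0478 F [ 0.7 -0.9 -1. ] q [ 0.34  0.33 -0.61  2.48  2.1   0.37 -0.73]
scene clamp_base [ 0.6359 -0.1094 -0.002 ] 0.84
scene clamp_jaw [ 0.6211 -0.1941  0.0621] 0.71
scene stop_zone [ 0.6436 -0.0427  0.0118] 0.9
scene lamp_edge [ 0.6452 -0.1125  0.1011] 0.71
top clamp_base [ 6.325e-01 -1.034e-01  2.000e-04] 0.63
top clamp_jaw [ 0.6205 -0.196   0.0606] 0.82
top stop_zone [ 0.6425 -0.0431  0.0124] 0.81
top lamp_edge [ 0.6446 -0.1052  0.0998] 0.71
wrist clamp_base [ 0.6389 -0.1045  0.0022] 0.93
clamp_base [ 6.358e-01 -1.058e-01  1.000e-04]
clamp_jaw [ 0.6208 -0.195   0.0614]
stop_zone [ 0.643  -0.0429  0.0121]
lamp_edge [ 0.6449 -0.1088  0.1004]
```

View pics/w4.png

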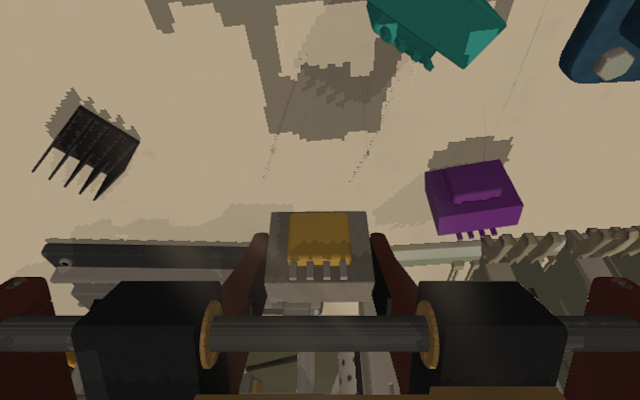

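```bash
cat >> h.py <<'E'
def wire(im,c,x,y,yaw,S,off,stop=None):
    L=[([-47,-136,12],[-47,106,12]),([-47,-136,0],[-47,106,0]),([-47,106,12],[78,106,12]),([-47,-136,12],[78,-136,12])]
    for a in(-22,22): L.append(([a,-100,26],[a,100,26]))
    L.append(([12,-136,102],[12,106,102]))
    cols=[(0,0,255),(0,255,255),(0,0,255),(0,0,255),(0,255,0),(0,255,0),(255,0,255)]
    for (a,b),k in zip(L,cols):
        p=proj(c,pose(np.array([a,b])/1000.,x,y,0,yaw));p=np.int32((p-off+.5)*S);cv2.line(im,tuple(map(int,p[0])),tuple(map(int,p[1])),k,1)
E
python3 - <<'E'
from h import *
c=cam("wrist",dict(tcp_pos=[.4888,-.0039,.1736],tcp_rot=[.279,.017,.96,.005]))
im=cv2.imread("pics/w3.png")[145:300,90:350];S=3
a=cv2.resize(im,None,fx=S,fy=S,interpolation=cv2.INTER_CUBIC)
wire(a,c,.635,-.1062,np.radians(-7.7),S,[90,145])
b=cv2.resize(cv2.imread("pics/top0.png")[95:190,290:430],None,fx=3,fy=3,interpolation=cv2.INTER_CUBIC)
wire(b,cam("top"),.635,-.1062,np.radians(-7.7),3,[290,95])
cv2.imwrite("pics/fit.png",a);cv2.imwrite("pics/fit2.png",b)
E
```

```text
(no output)
```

View pics/fit.png

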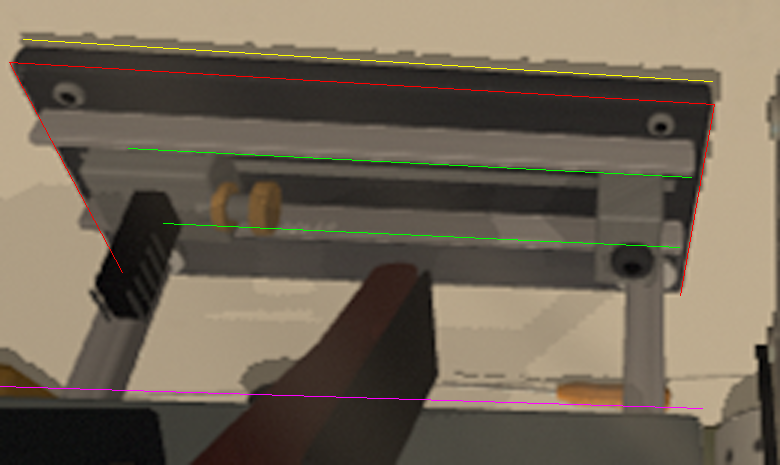

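View pics/fit2.png

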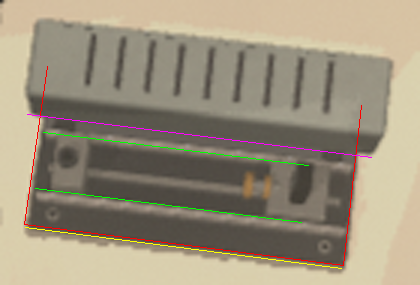

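Call:
play_rows --pt "0.3 -0.22 0 -0.05 1" --pt "0.3 -0.22 0 -0.05 1" --pt "0.3 -0.22 0 -0.05 1" --pt "0.3 -0.22 0 -0.05 1" --pt "0.3 -0.22 0 -0.05 1" --pt "0.3 -0.22 0 -0.05 1" --pt "0.3 -0.22 0 -0.05 1" --pt "0.3 -0.22 0 -0.05 1" --pt "0.3 -0.22 0 -0.05 1" --pt "0 0 0 -0.15 1" --pt "0 0 0 0 1"

```text
time_s: 13.13
tcp_pos: [0.6045, -0.077, 0.0672]
tcp_rot: [0.279, 0.066, 0.958, -0.013]
wrist_force: [-0.4, -0.7, -1.9]
finger_gap: 0.0479
gripper_force: 29.9
```

```bash
python3 - <<'E'
from h import *
state()
c=cam("wrist",dict(tcp_pos=[.4888,-.0039,.1736],tcp_rot=[.279,.017,.96,.005]));t=cam("top")
for y in range(50,86,5):
    P=pose(np.array([[-15,y,46],[15,y,46]])/1000,.6355,-.1062,0,np.radians(-7.6))
    print(y,((proj(c,P)-[90,145])*3).round(),((proj(t,P)-[290,95])*3).round())
E
```

```text
t 13.13 tcp [ 0.6045 -0.077   0.0672] grasp [ 0.5944 -0.0759  0.0833] tilt 32.42 z [ 0.533 -0.062 -0.844] yaw of y -7.68 y.z 0.012 gap 0.0479 F [-0.4 -0.7 -1.9] q [ 0.32  0.43 -0.36  2.25  1.99  0.21 -0.48]
50 [[551. 225.]
 [550. 272.]] [[101. 179.]
 [106. 140.]]
55 [[565. 225.]
 [564. 273.]] [[ 94. 179.]
 [100. 139.]]
60 [[579. 226.]
 [577. 274.]] [[ 87. 178.]
 [ 93. 139.]]
65 [[592. 227.]
 [590. 274.]] [[ 81. 177.]
 [ 86. 138.]]
70 [[606. 227.]
 [603. 275.]] [[ 74. 176.]
 [ 80. 137.]]
75 [[620. 228.]
 [616. 275.]] [[ 67. 175.]
 [ 73. 136.]]
80 [[634. 229.]
 [629. 276.]] [[ 61. 174.]
 [ 66. 135.]]
85 [[648. 229.]
 [642. 276.]] [[ 54. 173.]
 [ 59. 134.]]
```

Call:
play_rows --pt "0.2 -0.14 0 0 1" --pt "0.2 -0.14 0 0 1" --pt "0.2 -0.14 0 0 1" --pt "0.2 -0.14 0 0 1" --pt "0.18 -0.12 0 0 1" --pt "0 0 0 0 1" --pt "0 0 0 0 1"

```text
time_s: 13.72
tcp_pos: [0.6429, -0.1036, 0.067]
tcp_rot: [0.279, 0.065, 0.958, -0.013]
wrist_force: [-0.1, -0.9, -1.6]
finger_gap: 0.0481
gripper_force: 29.9
```

```bash
python3 - <<'E'
from h import *
o=state();c=cam("wrist",o)
im=robot.read_camera("wrist")
a=im.copy();wire(a,c,.6355,-.1062,np.radians(-7.6),1,[0,0])
s=robot.read_camera("scene");uv=proj(cam("scene"),[.635,-.1,.05])[0].astype(int)
b=cv2.resize(s[uv[1]-60:uv[1]+60,uv[0]-80:uv[0]+80],None,fx=4,fy=4,interpolation=cv2.INTER_CUBIC)
cv2.imwrite("pics/p1.png",cv2.resize(np.vstack([a[100:330],cv2.resize(b,(640,480))[60:400]]),None,fx=1,fy=1))
E
```

```text
t 13.72 tcp [ 0.6429 -0.1036  0.067 ] grasp [ 0.6328 -0.1024  0.0831] tilt 32.38 z [ 0.532 -0.06  -0.845] yaw of y -7.59 y.z 0.012 gap 0.0481 F [-0.1 -0.9 -1.6] q [ 0.31  0.47 -0.28  2.16  1.85  0.14 -0.29]
```

View pics/p1.png

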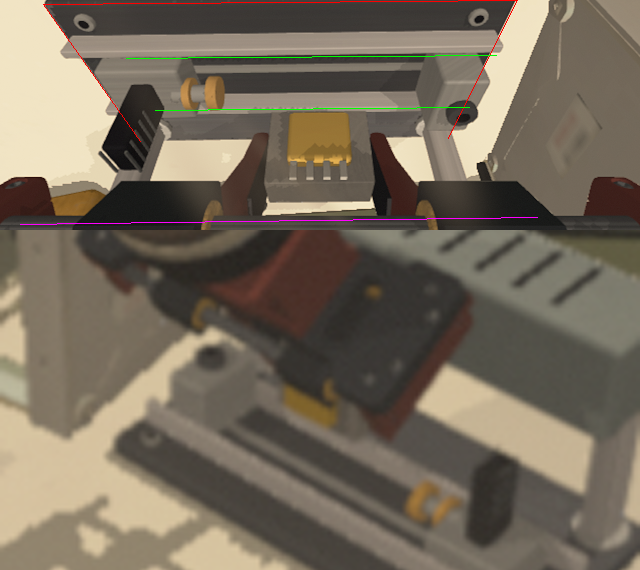

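Call:
play_rows --pt "0.02 0 -0.15 0 1" --pt "0 0 -0.15 0 1" --pt "0 0 -0.15 0 1" --pt "0 0 -0.15 0 1" --pt "0 0 0 0 1" --pt "0 0 0 0 1"

```text
time_s: 14.32
tcp_pos: [0.6438, -0.104, 0.043]
tcp_rot: [0.278, 0.065, 0.958, -0.013]
wrist_force: [0.0, 0.6, -1.3]
finger_gap: 0.048
gripper_force: 29.9
```

```bash
python3 - <<'E'
from h import *
state()
E
```

```text
t 14.32 tcp [ 0.6438 -0.104   0.043 ] grasp [ 0.6336 -0.1028  0.059 ] tilt 32.36 z [ 0.532 -0.06  -0.845] yaw of y -7.6 y.z 0.012 gap 0.048 F [ 0.   0.6 -1.3] q [ 0.41  0.54 -0.41  2.16  1.99  0.23 -0.39]
```

Bottom about z=0.029; 17 mm to go.

Call:
play_rows --pt "0 0 -0.1 0 1" --pt "0 0 -0.1 0 1" --pt "0 0 -0.1 0 1" --pt "0 0 0 0 1" --pt "0 0 0 0 1"

```text
time_s: 14.73
tcp_pos: [0.6442, -0.1043, 0.0309]
tcp_rot: [0.279, 0.065, 0.958, -0.013]
wrist_force: [-0.2, 0.7, -1.4]
finger_gap: 0.0481
gripper_force: 29.9
```

Call:
play_rows --pt "0 0 -0.05 0 1" --pt "0 0 -0.04 0 1" --pt "0 0 0 0 1" --pt "0 0 0 0 1"

```text
time_s: 15.07
tcp_pos: [0.6445, -0.1043, 0.0277]
tcp_rot: [0.279, 0.065, 0.958, -0.013]
wrist_force: [0.7, 0.4, -0.9]
finger_gap: 0.0479
gripper_force: 29.9
```

Call:
play_rows --pt "0 0 -0.03 0 1" --pt "0 0 0 0 1" --pt "0 0 0 0 1"

```text
time_s: 15.32
tcp_pos: [0.6445, -0.1043, 0.0266]
tcp_rot: [0.279, 0.065, 0.958, -0.013]
wrist_force: [0.0, -1.2, -1.2]
finger_gap: 0.0479
gripper_force: 29.9
```

Call:
play_rows --pt "0 0 -0.03 0 1" --pt "0 0 0 0 1" --pt "0 0 0 0 1"

```text
time_s: 15.57
tcp_pos: [0.6448, -0.1044, 0.0257]
tcp_rot: [0.279, 0.065, 0.958, -0.013]
wrist_force: [0.1, 0.0, 1.5]
finger_gap: 0.0479
gripper_force: 30.0
```

Call:
play_rows --pt "0 0 0 0 -0.3" --pt "0 0 0 0 -0.3" --pt "0 0 0 0 -0.3" --pt "0 0 0 0 -0.3"

```text
time_s: 15.9
tcp_pos: [0.6445, -0.1044, 0.0254]
tcp_rot: [0.279, 0.065, 0.958, -0.013]
wrist_force: [0.1, -0.3, -0.3]
finger_gap: 0.0569
gripper_force: 0.0
```

Call:
play_rows --pt "0 0 0.1 0 -0.3" --pt "0 0 0.2 0 -0.3" --pt "0 0 0.2 0 -0.3" --pt "0 0 0.2 0 -0.3" --pt "0 0 0.2 0 -0.3" --pt "0 0 0.1 0 -0.3" --pt "0 0 0 0 -0.3"

```text
time_s: 16.48
tcp_pos: [0.6453, -0.1042, 0.0671]
tcp_rot: [0.28, 0.065, 0.958, -0.013]
wrist_force: [0.3, -0.0, -0.2]
finger_gap: 0.0568
gripper_force: 0.0
```

```bash
python3 - <<'E'
from h import *
o=state();c=cam("wrist",o)
im=robot.read_camera("wrist")
for l in("transformer","clamp_jaw"): print(l,[(np.round(d["location"],4),round(d["p"],2)) for d in robot.tip_of("wrist",l)])
wire(im,c,.6355,-.1062,np.radians(-7.6),1,[0,0])
cv2.imwrite("pics/p2.png",im)
for n in("scene","top"):
    robot.read_camera(n)
    for l in("transformer","clamp_jaw"): print(n,l,[(np.round(d["location"],4),round(d["p"],2)) for d in robot.tip_of(n,l)])
E
```

```text
t 16.48 tcp [ 0.6453 -0.1042  0.0671] grasp [ 0.6351 -0.103   0.0831] tilt 32.56 z [ 0.535 -0.061 -0.843] yaw of y -7.59 y.z 0.012 gap 0.0568 F [ 0.3 -0.  -0.2] q [ 0.34  0.48 -0.32  2.15  1.83  0.16 -0.26]
transformer [(array([ 0.6361, -0.1039,  0.0152]), 0.9)]
clamp_jaw [(array([ 0.6203, -0.1978,  0.0586]), 0.69)]
scene transformer [(array([ 0.396 ,  0.0455, -0.0013]), 0.97), (array([ 0.635 , -0.1059,  0.0148]), 0.79), (array([0.5169, 0.098 , 0.0019]), 0.6)]
scene clamp_jaw [(array([ 0.6248, -0.1968,  0.0564]), 0.84)]
top transformer [(array([0.3937, 0.0546, 0.005 ]), 0.71), (array([0.5159, 0.0991, 0.001 ]), 0.61), (array([ 0.6368, -0.1057,  0.0125]), 0.58)]
top clamp_jaw [(array([ 0.621 , -0.1941,  0.0616]), 0.64)]
```

View pics/p2.png

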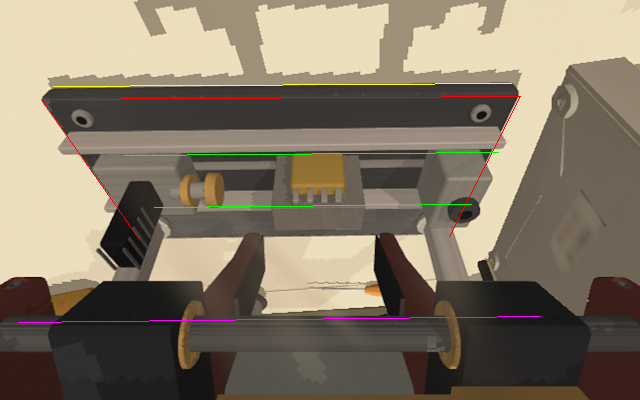

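Call:
play_rows --pt "-0.25 0 0.1 0 -0.3" --pt "-0.25 0 0.3 0 -0.3" --pt "0 0 0.35 0 -0.3" --pt "-0.04 -0.29 0 0 0.3" --pt "-0.04 -0.29 0 0 0.3" --pt "-0.04 -0.29 0 0 0.3" --pt "-0.04 -0.29 0 0 0.3" --pt "-0.04 -0.29 0 0 0.3" --pt "-0.04 -0.29 0 0 0.3" --pt "-0.04 -0.29 0 0 0.3" --pt "-0.04 -0.27 0 0 0.3" --pt "0 0 0 0 0.3"

```text
time_s: 17.93
tcp_pos: [0.6101, -0.1997, 0.0914]
tcp_rot: [0.278, 0.067, 0.958, -0.014]
wrist_force: [0.5, -0.2, -0.9]
finger_gap: 0.0307
gripper_force: 0.0
```

```bash
cat >> h.py <<'E'
B=np.array([.6355,-.1062,0]);YB=np.radians(-7.6)
def incl(p): return ((np.atleast_2d(p)-B)@R.from_euler('z',YB).as_matrix()).round(4)
E
python3 - <<'E'
from h import *
o=state();M=rot(o["tcp_rot"]).as_matrix()
print("grasp in clamp",incl(np.array(o["tcp_pos"])-.019*M[:,2]))
for n in("wrist","scene","top"):
    im=robot.read_camera(n)
    for l in("transformer","clamp_jaw"): print(n,l,[(incl(d["location"])[0],round(d["p"],2)) for d in robot.tip_of(n,l)])
E
```

```text
t 17.93 tcp [ 0.6101 -0.1997  0.0914] grasp [ 0.6    -0.1985  0.1075] tilt 32.34 z [ 0.531 -0.065 -0.845] yaw of y -7.88 y.z 0.01 gap 0.0307 F [ 0.5 -0.2 -0.9] q [ 0.74  0.46 -0.55  2.14  1.32  0.14  0.46]
grasp in clamp [[-0.023  -0.0962  0.1075]]
wrist transformer [(array([0.0008, 0.    , 0.0141]), 0.96)]
wrist clamp_jaw []
scene transformer [(array([-0.1453,  0.1868,  0.002 ]), 0.92), (array([-0.2597,  0.1224, -0.0008]), 0.75), (array([-0.0021,  0.0026,  0.0128]), 0.69)]
scene clamp_jaw []
top transformer [(array([-0.1447,  0.1857, -0.0025]), 0.89), (array([-0.2611,  0.1253,  0.0005]), 0.77), (array([-0.0004,  0.0002,  0.0135]), 0.72)]
top clamp_jaw [(array([-0.0017, -0.0924,  0.0608]), 0.65)]
```

Call:
play_rows --pt "0.02 0.15 0 0 0.3" --pt "0 0 -0.25 0 0.3" --pt "0 0 -0.25 0 0.3" --pt "0 0 -0.25 0 0.3" --pt "0 0 -0.24 0 0.3" --pt "0.17 -0.02 0 0 0.3" --pt "0.17 -0.02 0 0 0.3" --pt "0.17 -0.02 0 0 0.3" --pt "0 0 0 0 0.3" --pt "0 0 0 0 0.3"

```text
time_s: 19.22
tcp_pos: [0.6329, -0.1925, 0.0521]
tcp_rot: [0.279, 0.065, 0.958, -0.013]
wrist_force: [-0.7, 0.4, 0.3]
finger_gap: 0.0307
gripper_force: 0.0
```

```bash
python3 - <<'E'
from h import *
o=state();M=rot(o["tcp_rot"]).as_matrix()
print("grasp in clamp",incl(np.array(o["tcp_pos"])-.019*M[:,2]))
E
```

```text
t 19.22 tcp [ 0.6329 -0.1925  0.0521] grasp [ 0.6228 -0.1913  0.0681] tilt 32.4 z [ 0.532 -0.061 -0.844] yaw of y -7.59 y.z 0.011 gap 0.0307 F [-0.7  0.4  0.3] q [ 0.73  0.57 -0.59  2.12  1.77  0.2   0.03]
grasp in clamp [[-0.0013 -0.0861  0.0681]]
```

Call:
play_rows --pt "-0.01 -0.1 0 0 0.3" --pt "0 0 0 0 0.5" --pt "0 0 0 0 0.7" --pt "0 0 0 0 1" --pt "0 0 0 0 1" --pt "0 0 0 0 1" --pt "0 0 0 0 1"

```text
time_s: 19.8
tcp_pos: [0.6319, -0.1982, 0.0521]
tcp_rot: [0.279, 0.066, 0.958, -0.014]
wrist_force: [-2.9, -3.4, 2.0]
finger_gap: 0.0119
gripper_force: 30.0
```

```bash
python3 - <<'E'
from h import *
o=state();M=rot(o["tcp_rot"]).as_matrix()
print("grasp in clamp",incl(np.array(o["tcp_pos"])-.019*M[:,2]),o["gripper_force"])
E
```

```text
t 19.8 tcp [ 0.6319 -0.1982  0.0521] grasp [ 0.6218 -0.197   0.0681] tilt 32.39 z [ 0.532 -0.064 -0.844] yaw of y -7.71 y.z 0.01 gap 0.0119 F [-2.9 -3.4  2. ] q [ 0.74  0.57 -0.58  2.11  1.77  0.2   0.04]
grasp in clamp [[-0.0015 -0.0918  0.0681]] 29.99075710773468
```

Call:
play_rows --pt "0.02 0.15 0 0 1" --pt "0.02 0.15 0 0 1" --pt "0.02 0.15 0 0 1" --pt "0.02 0.15 0 0 1"

```text
time_s: 20.13
tcp_pos: [0.6347, -0.1762, 0.0521]
tcp_rot: [0.278, 0.067, 0.958, -0.016]
wrist_force: [-6.2, -7.6, 4.8]
finger_gap: 0.0121
gripper_force: 30.0
```

```bash
cat >> h.py <<'E'
def report(img=True):
    o=state();M=rot(o["tcp_rot"]).as_matrix()
    print("grasp in clamp",incl(np.array(o["tcp_pos"])-.019*M[:,2]),"F clamp",(np.array(o["wrist_force"])@R.from_euler('z',YB).as_matrix()).round(1),"gf",round(o["gripper_force"],1))
    if not img:return
    ob=[]
    for n in("wrist","scene"):
        robot.read_camera(n);c=cam(n,o);uv=proj(c,[.639,-.085,.03])[0]
        for d in robot.outline_of(n,"transformer"):
            m=np.argwhere(d["region"]).mean(0)[::-1]
            if np.hypot(*(m-uv))<(60 if n=="wrist" else 25): ob.append((n,c,d["region"].astype(np.float32)));print(n,m.round(1),round(d["p"],2),int(d["region"].sum()));break
    for n,c,r in ob:
        def cost(v):
            m=mask(c,[pose(P,*(B+R.from_euler('z',YB).apply([v[0],v[1],.012])),YB) for P in(CORE,COIL)]);return 1-np.minimum(m,r).sum()/np.maximum(m,r).sum()
        q=min((minimize(cost,[0,y0],method="Nelder-Mead",options=dict(initial_simplex=[[0,y0],[.003,y0],[0,y0+.004]],maxfev=60)) for y0 in(0,.02,.04)),key=lambda q:q.fun)
        print(n,"transformer clamp xy",q.x.round(4),round(q.fun,3))
E
python3 -c "
from h import *
report()"
```

```text
t 20.13 tcp [ 0.6347 -0.1762  0.0521] grasp [ 0.6246 -0.1749  0.0681] tilt 32.38 z [ 0.531 -0.068 -0.845] yaw of y -7.9 y.z 0.007 gap 0.0121 F [-6.2 -7.6  4.8] q [ 0.72  0.58 -0.62  2.12  1.78  0.25 -0.01]
grasp in clamp [[-0.0017 -0.0695  0.0681]] F clamp [-5.2 -8.4  4.8] gf 30.0
wrist [455.2 213.7] 0.73 8160
scene [364.9 210. ] 0.54 344
wrist transformer clamp xy [0.0022 0.0037] 0.025
scene transformer clamp xy [-0.0021  0.0045] 0.423
```

Call:
play_rows --pt "0.01 0.15 0 0 1" --pt "0.01 0.15 0 0 1" --pt "0.02 0.15 0 0 1" --pt "0.02 0.15 0 0 1" --pt "0.02 0.15 0 0 1" --pt "0.02 0.12 0 0 1"

```text
time_s: 20.83
tcp_pos: [0.6391, -0.1416, 0.0521]
tcp_rot: [0.279, 0.067, 0.958, -0.016]
wrist_force: [-6.4, -8.5, 5.8]
finger_gap: 0.012
gripper_force: 30.0
```

```bash
python3 -c "
from h import *
report()"
```

```text
t 20.83 tcp [ 0.6391 -0.1416  0.0521] grasp [ 0.629  -0.1403  0.0681] tilt 32.4 z [ 0.532 -0.068 -0.844] yaw of y -7.92 y.z 0.007 gap 0.012 F [-6.4 -8.5  5.8] q [ 0.68  0.58 -0.66  2.14  1.79  0.31 -0.07]
grasp in clamp [[-0.002  -0.0347  0.0681]] F clamp [-5.2 -9.3  5.8] gf 30.0
wrist [438.3 214.1] 0.63 7666
scene [352.1 203.9] 0.7 333
wrist transformer clamp xy [0.0022 0.0285] 0.055
scene transformer clamp xy [-0.0053  0.0305] 0.423
```

Call:
play_rows --pt "0.01 0.08 0 0 1" --pt "0.01 0.08 0 0 1" --pt "0.01 0.08 0 0 1"

```text
time_s: 21.28
tcp_pos: [0.6403, -0.1323, 0.0521]
tcp_rot: [0.279, 0.067, 0.958, -0.016]
wrist_force: [-4.0, -7.9, 2.5]
finger_gap: 0.0119
gripper_force: 30.0
```

```bash
python3 -c "
from h import *
report()"
```

```text
t 21.28 tcp [ 0.6403 -0.1323  0.0521] grasp [ 0.6302 -0.131   0.0682] tilt 32.41 z [ 0.532 -0.068 -0.844] yaw of y -7.93 y.z 0.007 gap 0.0119 F [-4.  -7.9  2.5] q [ 0.67  0.58 -0.67  2.14  1.79  0.32 -0.09]
grasp in clamp [[-0.002  -0.0253  0.0682]] F clamp [-2.9 -8.3  2.5] gf 30.0
wrist [438.6 214.1] 0.85 7696
scene [350.2 203. ] 0.7 358
wrist transformer clamp xy [0.0024 0.0383] 0.056
scene transformer clamp xy [-0.0054  0.0372] 0.376
```

Call:
play_rows --pt "0.01 0.08 0 0 1"

```text
time_s: 21.57
tcp_pos: [0.6406, -0.1293, 0.0521]
tcp_rot: [0.279, 0.067, 0.958, -0.016]
wrist_force: [-5.0, -9.6, 2.9]
finger_gap: 0.012
gripper_force: 30.0
```

```bash
python3 -c "
from h import *
report()"
```

```text
t 21.57 tcp [ 0.6406 -0.1293  0.0521] grasp [ 0.6305 -0.128   0.0681] tilt 32.4 z [ 0.532 -0.068 -0.844] yaw of y -7.93 y.z 0.007 gap 0.012 F [-5.  -9.6  2.9] q [ 0.66  0.58 -0.67  2.14  1.79  0.33 -0.09]
grasp in clamp [[-0.0021 -0.0223  0.0681]] F clamp [ -3.7 -10.1   2.9] gf 30.0
wrist [438.1 214.2] 0.94 7759
scene [348.1 201.2] 0.72 309
wrist transformer clamp xy [0.0023 0.0411] 0.057
scene transformer clamp xy [-0.0012  0.0423] 0.455
```

Call:
play_rows --pt "0.01 0.08 0 0 1" --pt "0 0 0 0 1"

```text
time_s: 21.93
tcp_pos: [0.6411, -0.1255, 0.0521]
tcp_rot: [0.279, 0.067, 0.958, -0.016]
wrist_force: [-3.7, -8.3, 3.7]
finger_gap: 0.012
gripper_force: 30.0
```

```bash
python3 -c "
from h import *
report()"
```

```text
t 21.93 tcp [ 0.6411 -0.1255  0.0521] grasp [ 0.631  -0.1242  0.0681] tilt 32.4 z [ 0.532 -0.068 -0.844] yaw of y -7.9 y.z 0.007 gap 0.012 F [-3.7 -8.3  3.7] q [ 0.66  0.58 -0.68  2.14  1.79  0.33 -0.1 ]
grasp in clamp [[-0.0021 -0.0185  0.0681]] F clamp [-2.6 -8.7  3.7] gf 30.0
wrist [434.8 214. ] 0.81 7711
scene [348.6 202.1] 0.56 316
wrist transformer clamp xy [0.0021 0.043 ] 0.052
scene transformer clamp xy [-0.0034  0.0424] 0.443
```

Call:
play_rows --pt "0.01 0.06 0 0 1" --pt "0 0 0 0 1"

```text
time_s: 22.3
tcp_pos: [0.6413, -0.1239, 0.0521]
tcp_rot: [0.278, 0.068, 0.958, -0.016]
wrist_force: [-5.6, -10.1, 4.6]
finger_gap: 0.012
gripper_force: 30.0
```

```bash
python3 -c "
from h import *
report()"
```

```text
t 22.3 tcp [ 0.6413 -0.1239  0.0521] grasp [ 0.6312 -0.1226  0.0681] tilt 32.4 z [ 0.531 -0.069 -0.844] yaw of y -7.96 y.z 0.006 gap 0.012 F [ -5.6 -10.1   4.6] q [ 0.65  0.58 -0.68  2.14  1.79  0.34 -0.1 ]
grasp in clamp [[-0.0021 -0.0168  0.0681]] F clamp [ -4.2 -10.8   4.6] gf 30.0
wrist [431.  214.2] 0.85 7786
scene [348.2 201.6] 0.82 292
wrist transformer clamp xy [0.002  0.0427] 0.05
scene transformer clamp xy [-0.0021  0.0422] 0.486
```

Call:
play_rows --pt "0.01 0.04 0 0 1" --pt "0 0 0 0 1" --pt "0 0 0 0 1"

```text
time_s: 22.75
tcp_pos: [0.6414, -0.1228, 0.0521]
tcp_rot: [0.278, 0.068, 0.958, -0.017]
wrist_force: [-8.0, -10.3, 6.5]
finger_gap: 0.0119
gripper_force: 30.0
```

```bash
python3 -c "
from h import *
report()"
```

```text
t 22.75 tcp [ 0.6414 -0.1228  0.0521] grasp [ 0.6313 -0.1215  0.0681] tilt 32.39 z [ 0.531 -0.07  -0.844] yaw of y -7.99 y.z 0.006 gap 0.0119 F [ -8.  -10.3   6.5] q [ 0.65  0.58 -0.68  2.14  1.79  0.34 -0.1 ]
grasp in clamp [[-0.0021 -0.0157  0.0681]] F clamp [ -6.6 -11.3   6.5] gf 30.0
wrist [429.5 214.1] 0.83 7599
scene [348.8 202.3] 0.8 289
wrist transformer clamp xy [0.002  0.0427] 0.055
scene transformer clamp xy [-0.0032  0.0432] 0.491
```

Call:
play_rows --pt "0 0.02 0 0 1" --pt "0 0 0 0 1" --pt "0 0 0 0 0.5" --pt "0 0 0 0 0.5" --pt "0 0 0 0 0.5" --pt "0 0 0 0 0.5"

```text
time_s: 23.45
tcp_pos: [0.6422, -0.1176, 0.0521]
tcp_rot: [0.279, 0.066, 0.958, -0.013]
wrist_force: [-2.0, -3.8, 1.3]
finger_gap: 0.0221
gripper_force: 2.0
```

```bash
python3 -c "
from h import *
report()"
```

```text
t 23.45 tcp [ 0.6422 -0.1176  0.0521] grasp [ 0.6321 -0.1165  0.0681] tilt 32.39 z [ 0.532 -0.062 -0.844] yaw of y -7.66 y.z 0.011 gap 0.0221 F [-2.  -3.8  1.3] q [ 0.65  0.59 -0.68  2.14  1.79  0.34 -0.1 ]
grasp in clamp [[-0.002  -0.0106  0.0681]] F clamp [-1.5 -4.1  1.3] gf 2.0
wrist [419.1 213.8] 0.57 7662
scene [348.  201.4] 0.69 318
wrist transformer clamp xy [0.0022 0.0428] 0.045
scene transformer clamp xy [-0.0034  0.0443] 0.439
```

Call:
play_rows --pt "-0.016 -0.12 0 0 0.5" --pt "0 0 0 0 0.5" --pt "0 0 0 0 0.5"

```text
time_s: 23.9
tcp_pos: [0.642, -0.1213, 0.0522]
tcp_rot: [0.279, 0.065, 0.958, -0.012]
wrist_force: [-0.5, -0.9, -0.4]
finger_gap: 0.0219
gripper_force: 0.0
```

```bash
python3 -c "
from h import *
report(False)"
```

```text
t 23.9 tcp [ 0.642  -0.1213  0.0522] grasp [ 0.6319 -0.1202  0.0682] tilt 32.41 z [ 0.533 -0.06  -0.844] yaw of y -7.55 y.z 0.012 gap 0.0219 F [-0.5 -0.9 -0.4] q [ 0.66  0.59 -0.68  2.14  1.79  0.33 -0.1 ]
grasp in clamp [[-0.0018 -0.0143  0.0682]] F clamp [-0.4 -0.9 -0.4] gf 0.0
```

Call:
play_rows --pt "-0.2 0.026 0 0 0.5" --pt "-0.25 0.033 0 0 0.5" --pt "-0.25 0.033 0 0 0.5" --pt "-0.25 0.033 0 0 0.5" --pt "-0.25 0.033 0 0 0.5" --pt "-0.2 0 0.3 0 0.5" --pt "-0.2 0 0.6 0 0.5" --pt "0 0 0.6 0 0.5" --pt "0 0 0.6 0 0.5" --pt "0 0 0 0 0.5"

```text
time_s: 24.73
tcp_pos: [0.5777, -0.1165, 0.1197]
tcp_rot: [0.278, 0.065, 0.958, -0.015]
wrist_force: [0.3, -0.1, 0.4]
finger_gap: 0.0218
gripper_force: 0.0
```

```bash
python3 - <<'E'
from h import *
report()
for n in("wrist","scene","top"):
    robot.read_camera(n)
    for l in("clamp_jaw","heat_sink"):
        for d in robot.tip_of(n,l)[:2]: print(n,l,incl(d["location"]),np.round(d["location"],4),round(d["p"],2))
im=robot.read_camera("wrist");o=robot.get_obs();c=cam("wrist",o)
# brass nose pixels near expected position, and tab/nose geometry
hsv=cv2.cvtColor(im,cv2.COLOR_BGR2HSV)
P=lambda a:proj(c,pose(np.array([a])/1000.,B[0],B[1],0,YB))[0].round(1)
print("nose end exp y19",P([0,19,32]),"y25",P([0,25,32]),"tab",P([0,-15.5,75]))
cv2.imwrite("pics/end.png",im)
E
```

```text
t 24.73 tcp [ 0.5777 -0.1165  0.1197] grasp [ 0.5676 -0.1152  0.1358] tilt 32.3 z [ 0.53  -0.065 -0.845] yaw of y -7.67 y.z 0.007 gap 0.0218 F [ 0.3 -0.1  0.4] q [ 0.68  0.34 -0.65  2.24  1.36  0.21  0.26]
grasp in clamp [[-0.0661 -0.0179  0.1358]] F clamp [ 0.3 -0.   0.4] gf 0.0
wrist [393.1 197.6] 0.69 3334
scene [348.4 200.8] 0.57 333
wrist transformer clamp xy [0.0023 0.0423] 0.05
scene transformer clamp xy [-0.0027  0.0457] 0.412
wrist clamp_jaw [[-0.0017 -0.0164  0.0593]] [ 0.6316 -0.1222  0.0593] 0.57
scene clamp_jaw [[-0.0015 -0.0148  0.0618]] [ 0.6321 -0.1207  0.0618] 0.97
scene clamp_jaw [[-0.002  -0.0028 -0.0007]] [ 0.6331 -0.1087 -0.0007] 0.25
scene heat_sink [[-1.578e-01 -4.750e-02  1.000e-04]] [ 4.728e-01 -1.324e-01  1.000e-04] 0.64
top clamp_jaw [[-0.0028 -0.0152  0.0607]] [ 0.6307 -0.1209  0.0607] 0.72
top clamp_jaw [[-0.0004  0.0649  0.0116]] [ 0.6437 -0.0418  0.0116] 0.23
nose end exp y19 [365.1 200.1] y25 [372.5 200. ] tab [323.7 244.8]
```

```bash
python3 -c "
from bench import robot
print(robot.close_job())"
```

```text
the job is handed in; nothing more can be done
None
```

I stood the grey transformer upright in the clamp channel and slid the jaw up until its nose held it against the stop, with the spring pressed about 5.8 mm by my measurements. The gripper has let go and is clear, the heat sink was not touched, and I handed the job in at about 25 s; the hand-in call returned no verdict.

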